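# Mount a jade medallion in its presentation block

### The arm

A 6-joint arm with a two-finger parallel gripper is mounted at the origin on the work surface. World frame = base frame: x ahead of the robot, y to its left, z up, the work surface at z = 0. Lengths are in m, angles in degrees, forces in N, time in s.
With the tool pointing down it reaches from about 0.4 to 0.825 m from the base axis. Payload 7 kg.
Tool frame: the origin (TCP) lies between the finger pads; the fingertips stand 19 mm ahead of it and the grasp point (between the pads) is the TCP; y points along the fingers, x is the direction in which the jaws open and shut, and the axes are right-handed (so a half turn about y gives the same grasp; the last joint's range is limited). The gripper opens to 88 mm and grips with 3 to 60 N. Pads are 19 mm wide; open, the fingers measure 130 mm over their backs; the gripper's body (78 mm by 193 mm) begins 47 mm behind the grasp point.
Start: joints at [84.918, 20.546, 0.682, 0, -70.136, -16.507], TCP at [0.248, 0.628, 0.218] pointing down, gripper open.
Joint ranges: [-176.03, 176.03], [-82.01, 121.73], [-58.28, 71.71], [-173.87, 95.51], [-174.79, -0.11], [-173.66, 173.66]. Speed limits (degrees/s): [136.94, 136.94, 172.46, 180, 180, 180].

### API

Orientations are given as [roll, pitch, yaw] about the fixed x, y, z axes, in that order (R = Rz(yaw) Ry(pitch) Rx(roll)).
In Python, from plant import r gives the robot as it stands. The module is installed in compiled form; this text tells all that it offers.
- The arm moves only by the tool jog_arm, never from a script. Its argument "steps" is a list of rows, each a list of 5 numbers: the closure, from 0 (fully open) to 1 (shut), then the shift along the tool's x, y, z in m, then the turn about the tool's y in degrees. In form: [[jaw, x, y, z, turn], ...]. A call has 1 to 12 rows; each row shifts and turns the commanded pose from where the row before left it, along the tool's axes as they then stand; what a row does not reach is not made up. A row lasts 1/12 s, in which the tool goes at most 41.7 mm and 7.16 degrees, less where a joint would pass 70% of its speed; a pose out of reach is approached as far as the arm can. A call with a gripper value outside its range is refused whole. The fingers move at their own pace and stop on an object; "squeeze" is the grip in N (left out, the last holds). Time passes only in rows, so rows that do not move let the fingers close. It gives the time, the measured TCP pose, the force and the opening at its end, in the units of the state.
- r.get_state(): the state, without advancing time (a new reading comes with each control period).
- r.capture(name): name is "scene" or "top"; returns a dict with "image" (480x640x3 uint8, red, green, blue), "vfov" (degrees; the focal length in pixels is half the picture's height over the tangent of half this angle, whatever the lens; pixels are square), "cx", "cy" (the principal point, pixels), "R" (3x3) and "t" (3): a world point X has camera coordinates R X + t. Camera axes: x right, y down, z forward; pixel columns grow to the right and rows downward; lengths in m; the calibration is good to about 2 mm. A picture is of the moment at which its call begins. There is no depth.
- r.close_job(): hands the job in, once; it reports no verdict.
The state is a dict: "time_s": time; "joints": joint angles; "qd": joint speeds; "joint_torque": joint torques, N m; "tcp_pos": TCP position; "eef_rot": TCP orientation; "contact_force": force on the tool from outside, world axes, zero at the start; "moment": the same for the moment, N m; "gripper_width": finger opening in m.
Only numpy, scipy, OpenCV 4.12 (cv2) and the standard library are available. Lean on these libraries where they do the work, as an engineer would, in place of code of your own. Each camera call takes 0.05 s, during which the arm holds its last target.

### The job

Take the round jade medallion off its little stand and mount it in the wooden presentation block: tilt it so that one edge goes in under the fixed brass lip first, then level it until it lies flat on the floor of the round recess. Be gentle, do not force it against the block. Then swing the brass keeper fully round so that it locks the medallion in, and leave the square plaque, teapot, teacup and gift box where they are.

Things in the scene. Friction and masses are not known exactly. Their poses are not given: they have to be found in the camera images.
- disc_center (a point): Round dark-green jade medallion, a plain solid disc 60 mm in diameter, 8 mm thick, about 70 g. It lies flat and loose on a round dark-wood stand (24 mm high, 40 mm across its top, 44 mm across its foot), so its rim overhangs all round. The point is the disc's centre, half-way up, 28 mm above the table at the start; z is the disc's axis.
- seat (a point): Centre of the flat floor of the block's round recess, 24 mm above the table. Axes: x along the block from lip to keeper, y across it, z up; yaw up to 0.6 rad either way. The recess is 65 mm in diameter and 13 mm deep; its wall stands only at its -x and +x sides, because a finger channel crosses the block along y.
- case: Fixed wooden presentation block; origin 24 mm below the seat point, same axes. Spans x -55 to 72, y -40 to 40 mm, top 37 mm above the table. Its finger channel spans x -26 to 26 mm, open above and at both y ends, bottom 6 mm above the table; the recess floor stands in it as an island y -22 to 22 mm, so fingers holding the disc by its rim at +y and -y can go down with it.
- lip (a point): Middle of the lower edge of the fixed brass lip, 23.5 mm from the seat point towards -x and 13 mm above the recess floor. The lip is 32 mm wide, 3 mm thick, and overhangs the recess by 9 mm. It leaves 56 mm free, less than the disc: level, the disc does not go in. Tilted about y by 0.25 to 0.4 rad, its -x edge low, it slides in under the lip.
- keeper (a joint): Angle of the brass keeper, a flat tab 45 x 14 x 3 mm turning flat on the block's top about an upright pivot 60 mm from the seat point towards +x. 0: closed, at its stop, pointing to -x, its end 10 mm over the recess. Up to 2.0 as it opens, its end going first towards -y (counter-clockwise from above). Starts open, 1.2 or more; light friction, stays where left.
- keeper_knob (a point): Upright round brass knob on the keeper, 10 mm in diameter and 22 mm tall, 28 mm from the keeper's pivot towards the tab's free end. The point is half-way up the knob, on its axis, 28 mm above the recess floor; the foot of the knob is 11 mm lower, on the tab.
- plaque_center (a point): Bystander: square jade plaque 54 x 54 x 8 mm, loose on a second stand like the medallion's. The point is its centre.
- teapot: Bystander: jade teapot, 70 mm high, about 125 mm over spout and handle (along its y), 86 mm across; origin under its centre.
- teacup: Bystander: white cup, 60 mm across the rim, 45 mm high; origin under its centre.
- giftbox: Bystander: closed red gift box, 84 x 104 mm, 46 mm high; origin under its centre.
Things that resemble listed ones, but are neither listed nor needed, are in the scene too. Several things have the shape of the case; the one meant has the colours described above. Leave any purple or red look-alike of the part that bears disc_center alone.

How it is judged (in metres and radians):
On the way:
1. the medallion lies level on the recess floor under the lip (horizontal distance between disc_center and seat below 0.007 m and z of disc_center in the frame of seat between 0.001 and 0.0065 m and angle between the z axis of disc_center and the z axis of seat, either way round below 0.06 rad), for 0.2 s.
At the end, for the whole second after the job is handed in: The medallion lies level (within 0.06 rad) on the recess floor (its centre 1 to 6.5 mm above it, within 7 mm of the recess's axis), at rest, and the keeper is swung closed to within 0.2 rad of its stop (all of step 1 and value of joint keeper below 0.2 rad and linear speed of disc below 0.02 m/s); the robot touches nothing.
It fails at once if a bystander is moved by more than 25 mm (distance of any of plaque_center, teapot, teacup, giftbox from where it was at the start of the episode above 0.025 m).
It fails at once if the medallion is forced against the block with more than 40 N (contact force between disc and case above 40 N).
It also fails if it takes over 51 s, if anything falls off the work surface, if the arm or the gripper's body presses on something with over 40 N, if the wrist force passes 120 N, or if a joint passes its speed limit or range.

## Working session

There is one attempt and no reset: what is moved stays moved. The work goes in short steps, Python scripts to look and compute and a tool call to move; the robot and the scene stay as the last step left them, time stands still between calls to the robot, and variables do not carry over. Pictures are saved under pics/ and viewed, and the job is handed in when it is done.

Besides the shell and the picture viewer there is one more tool, called as name(argument=value, ...), one argument or row to a line, values as JSON. jog_arm: Moves the arm, as the interface text tells. Its arguments: {"type":"object","properties":{"steps":{"type":"array","items":{"type":"array","items":{"type":"number"}}},"squeeze":{"type":"number"}},"required":["steps"]}

```bash
mkdir -p pics; cat > h.py <<'E'
import numpy as np, cv2
from plant import r
def cap(n,f):
    c=r.capture(n); cv2.imwrite('pics/'+f,c['image'][:,:,::-1]); np.savez('pics/'+f+'.npz',**{k:np.array(v) for k,v in c.items()}); return c
def load(f): return dict(np.load('pics/'+f+'.npz'))
def ray(c,u,v):
    f=240/np.tan(np.radians(c['vfov'])/2); R=np.array(c['R']); t=np.array(c['t'])
    d=R.T@np.array([(u-c['cx'])/f,(v-c['cy'])/f,1]); return -R.T@t,d
def onz(c,u,v,z):
    o,d=ray(c,u,v); return o+d*(z-o[2])/d[2]
def proj(c,X):
    f=240/np.tan(np.radians(c['vfov'])/2); p=np.array(c['R'])@np.array(X)+np.array(c['t']); return p[:2]/p[2]*f+[c['cx'],c['cy']]
E
python3 - <<'E'
from h import *
print(r.get_state())
for n in ['scene','top']:
    c=cap(n,n+'0.png'); print(n,c['vfov'],c['cx'],c['cy'],(-np.array(c['R']).T@c['t']))
    print([k for k in c])
E
```

```text
{'time_s': 0.0, 'joints': array([ 8.49194898e+01,  2.05918945e+01,  6.33437760e-01, -2.12067294e-02,
       -7.01343364e+01, -1.65072571e+01]), 'qd': array([ 0.01092107,  0.006586  , -0.02010791,  0.0387983 , -0.02113257,
       -0.04290688]), 'joint_torque': array([-2.39096429e-03, -5.82713592e+01,  2.93059856e+01,  6.99760705e+00,
        6.95106952e-03, -1.64217281e-04]), 'tcp_pos': array([0.24818061, 0.62718017, 0.21681153]), 'eef_rot': array([-8.99927452e+01, -9.46334879e-02, -1.11594996e+02]), 'contact_force': array([0.31059666, 0.26948552, 0.86745593]), 'moment': array([-0.00666377, -0.00315009,  0.00414806]), 'gripper_width': 0.08746673311268835}
scene 43.196778381447395 322.7404806123087 252.54486294286642 [ 1.26172969 -0.18918775  0.81367638]
['image', 'vfov', 'cx', 'cy', 'R', 't']
top 53.4276183322594 319.51910755742966 245.1123002004882 [0.48318917 0.07928445 0.85159604]
['image', 'vfov', 'cx', 'cy', 'R', 't']
```

View pics/scene0.png

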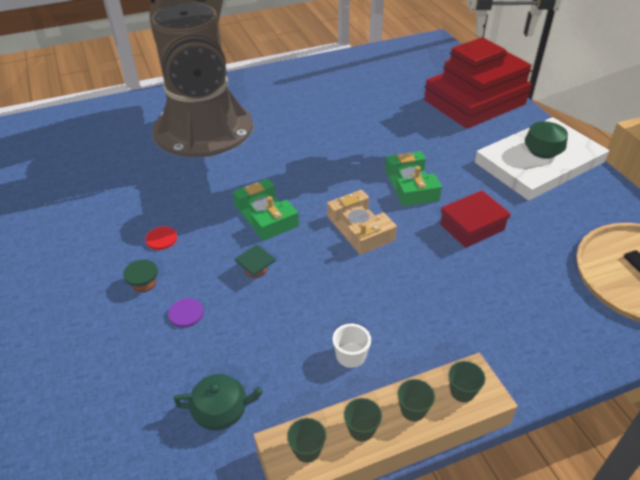

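View pics/top0.png

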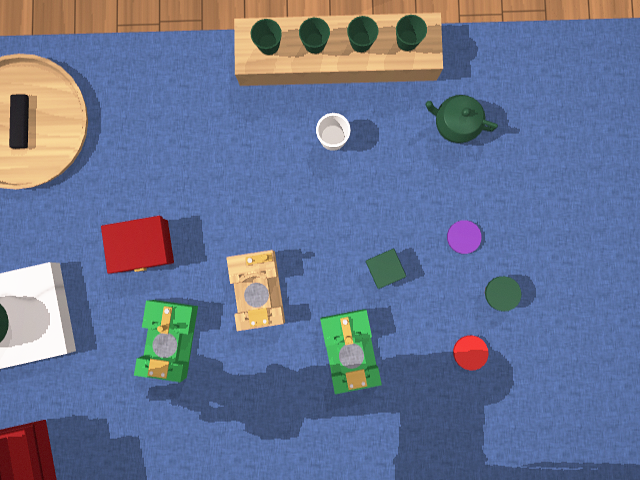

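The top view shows the wooden case near (257,290), keeper end up and lip end down. The jade medallion is at (503,293), the square plaque at (386,268), and the green, purple and red look-alikes are elsewhere. I'll zoom in and measure.

```bash
python3 - <<'E'
from h import *
a=cv2.imread('pics/top0.png'); 
cv2.imwrite('pics/z1.png',cv2.resize(a[240:340,215:305],None,fx=6,fy=6,interpolation=cv2.INTER_CUBIC))
cv2.imwrite('pics/z2.png',cv2.resize(cv2.imread('pics/scene0.png')[180:260,315:405],None,fx=7,fy=7,interpolation=cv2.INTER_CUBIC))
c=load('top0.png'); s=load('scene0.png')
for nm,cc,(x0,y0,x1,y1) in [('top',c,(475,265,535,320)),('scene',s,(115,255,165,295))]:
    im=cc['image'][y0:y1,x0:x1]; h=cv2.cvtColor(im,cv2.COLOR_RGB2HSV)
    m=((h[...,0]>45)&(h[...,0]<90)&(h[...,1]>60)).astype(np.uint8)
    k=max(cv2.findContours(m,0,1)[0],key=cv2.contourArea); M=cv2.moments(k)
    u,v=M['m10']/M['m00']+x0,M['m01']/M['m00']+y0
    print(nm,u,v,cv2.contourArea(k),cv2.fitEllipse(k),onz(cc,u,v,0.032),onz(cc,u,v,0.030))
E
```

```text
top 502.7947198275862 293.3035201149425 928.0 ((27.785572052001953, 28.31133460998535), (33.4143180847168, 35.429725646972656), 105.09656524658203) [ 0.45118676 -0.22077783  0.032     ] [ 0.45110867 -0.22151005  0.03      ]
scene 140.01890464275786 272.22574367528495 599.5 ((25.015186309814453, 17.21950340270996), (23.266902923583984, 32.902252197265625), 73.86610412597656) [ 0.4546544  -0.22172015  0.032     ] [ 0.45258942 -0.22180338  0.03      ]
```

View pics/z1.png

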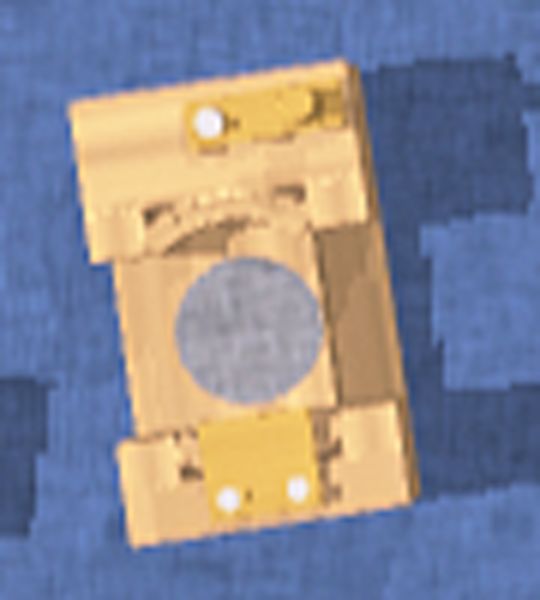

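View pics/z2.png

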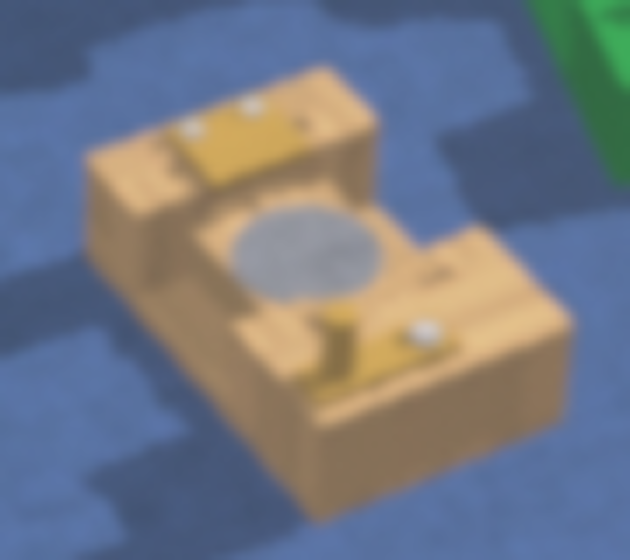

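```bash
python3 - <<'E'
from h import *
for nm,(x0,y0,x1,y1) in [('top',(235,270,280,318)),('scene',(340,205,375,226))]:
    cc=load(nm+'0.png')
    im=cc['image'][y0:y1,x0:x1]; h=cv2.cvtColor(im,cv2.COLOR_RGB2HSV)
    m=(h[...,1]<75).astype(np.uint8)
    k=max(cv2.findContours(m,0,1)[0],key=cv2.contourArea); M=cv2.moments(k)
    u,v=M['m10']/M['m00']+x0,M['m01']/M['m00']+y0
    print(nm,u,v,cv2.contourArea(k),cv2.fitEllipse(k),onz(cc,u,v,0.024))
c=load('top0.png'); s=load('scene0.png')
T=lambda x,y,z:onz(c,215+x/6-.4,240+y/6-.4,z).round(4)
S=lambda x,y,z:onz(s,315+x/7-.4,180+y/7-.4,z).round(4)
print('piv',T(208,123,.042),S(425,332,.042))
print('scr',T(229,498,.041),T(298,489,.041),S(190,129,.041),S(252,104,.041))
print('corn top FL,NL,NR,FR',T(72,103,.037),T(132,548,.037),T(418,500,.0),T(350,62,.037))
print('corn scene',S(88,155,.037),S(326,67,.037),S(573,322,.037),S(318,420,.037))
print('knob',T(312,105,.063), S(340,312,.063),S(338,380,.04))
E
```

```text
top 256.04212860310423 294.67849223946786 451.0 ((21.036396026611328, 24.683277130126953), (23.871732711791992, 24.185379028320312), 55.746849060058594) [0.45767647 0.20109221 0.024     ]
scene 357.97755102040816 215.89455782312925 245.0 ((17.96666145324707, 10.874791145324707), (13.938674926757812, 22.746854782104492), 88.21209716796875) [0.45692974 0.20124386 0.024     ]
piv [0.517  0.2092 0.042 ] [0.5165 0.2095 0.042 ]
scr [0.4114 0.2047 0.041 ] [0.4135 0.1852 0.041 ] [0.4133 0.1851 0.041 ] [0.4099 0.2057 0.041 ]
corn top FL,NL,NR,FR [0.5238 0.2489 0.037 ] [0.3976 0.233  0.037 ] [0.406  0.1552 0.    ] [0.5338 0.1692 0.037 ]
corn scene [0.4084 0.1559 0.037 ] [0.3983 0.2343 0.037 ] [0.5233 0.2508 0.037 ] [0.532  0.1711 0.037 ]
knob [0.5205 0.177  0.063 ] [0.5212 0.1814 0.063 ] [0.5228 0.181  0.04  ]
```

jog_arm(
  steps=[
    [0,0,0,0.02,-5.8],
    [0,0,0,0.02,-5.8],
    [0,0,0,0.02,-5.8],
    [0,0,0,0.02,-5.8],
    [0,0,0,0.02,-5.8],
    [0,0.02,0,0.02,0],
    [0,0.035,0,0,0],
    [0,0.035,0,0,0],
    [0,0.035,0,0,0],
    [0,0.035,0,0,0],
    [0,0.035,0,0,0],
    [0,0.035,0,0,0],
  ],
  squeeze=8,
)

```text
time_s: 1.1
tcp_pos: [0.3952, 0.383, 0.2173]
eef_rot: [-90.0, -0.0, -82.6]
contact_force: [0.3, 0.2, 0.5]
gripper_width: 0.0876
```

jog_arm(
  steps=[
    [0,0.04,0,0,0],
    [0,0.04,0,0,0],
    [0,0.04,0,0,0],
    [0,0.04,0,0,0],
    [0,0.04,0,0,0],
    [0,0.04,0,0,0],
    [0,0.04,0,0,0],
    [0,0.04,0,0,0],
    [0,0.04,0,0,0],
    [0,0.04,0,0,0],
    [0,0.03,0,0,0],
    [0,0,0,0,0],
  ],
)

```text
time_s: 2.1
tcp_pos: [0.4504, -0.0455, 0.2174]
eef_rot: [-90.1, -0.0, -82.8]
contact_force: [-0.4, 1.1, -0.5]
gripper_width: 0.0876
```

jog_arm(
  steps=[
    [0,0.036,0,-0.005,0],
    [0,0.036,0,-0.005,0],
    [0,0.036,0,-0.005,0],
    [0,0.036,0,-0.006,0],
    [0,0.03,0,0,0],
    [0,0,0.03,0,0],
    [0,0,0.03,0,0],
    [0,0,0.03,0,0],
    [0,0,0.02,0,0],
    [0,0,0,0,0],
    [0,0,0,0,0],
  ],
)

```text
time_s: 3.02
tcp_pos: [0.4518, -0.2166, 0.1072]
eef_rot: [-90.2, 0.0, -82.6]
contact_force: [0.0, -0.1, 0.7]
gripper_width: 0.0876
```

```bash
python3 - <<'E'
from h import *
s=r.get_state(); print(s['tcp_pos'],s['eef_rot'])
a=cap('top','t1.png')['image'][230:360,430:570,::-1]; b=cap('scene','s1.png')['image'][200:310,80:220,::-1]
cv2.imwrite('pics/z3.png',np.hstack([cv2.resize(a,(390,360)),cv2.resize(b,(400,360))]))
E
```

```text
[ 0.45178325 -0.2166257   0.10721962] [-9.01607589e+01  1.72884568e-02 -8.25732772e+01]
```

View pics/z3.png

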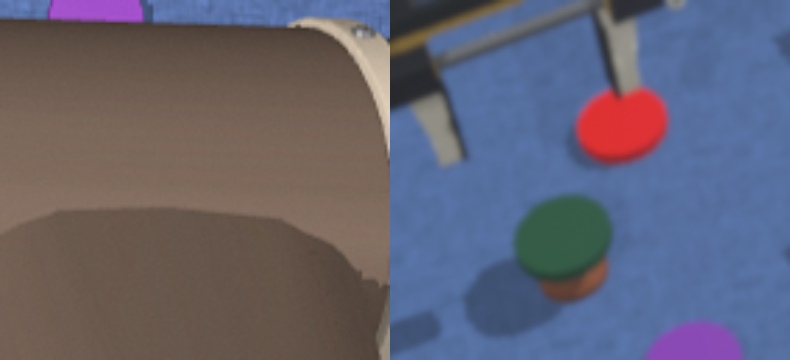

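The arm hides the top view here. The scene view shows the open fingers above the disc, so I'll descend.

jog_arm(
  steps=[
    [0,0.0045,0.02,0.0005,0],
    [0,0,0.02,0,0],
    [0,0,0.015,0,0],
    [0,0,0.01,0,0],
    [0,0,0.005,0,0],
    [0,0,0.005,0,0],
    [0,0,0,0,0],
    [0,0,0,0,0],
  ],
)

```text
time_s: 3.78
tcp_pos: [0.4541, -0.2211, 0.0334]
eef_rot: [-89.9, -0.0, -82.6]
contact_force: [0.9, 0.7, -0.2]
gripper_width: 0.0881
```

```bash
python3 - <<'E'
from h import *
s=r.get_state(); print(s['tcp_pos'],s['eef_rot'])
b=cap('scene','s2.png')['image'][200:320,60:220,::-1]
cv2.imwrite('pics/z4.png',cv2.resize(b,(800,600)))
E
```

```text
[ 0.45406847 -0.22114504  0.03341566] [-8.99493011e+01 -1.91082685e-02 -8.25702291e+01]
```

View pics/z4.png

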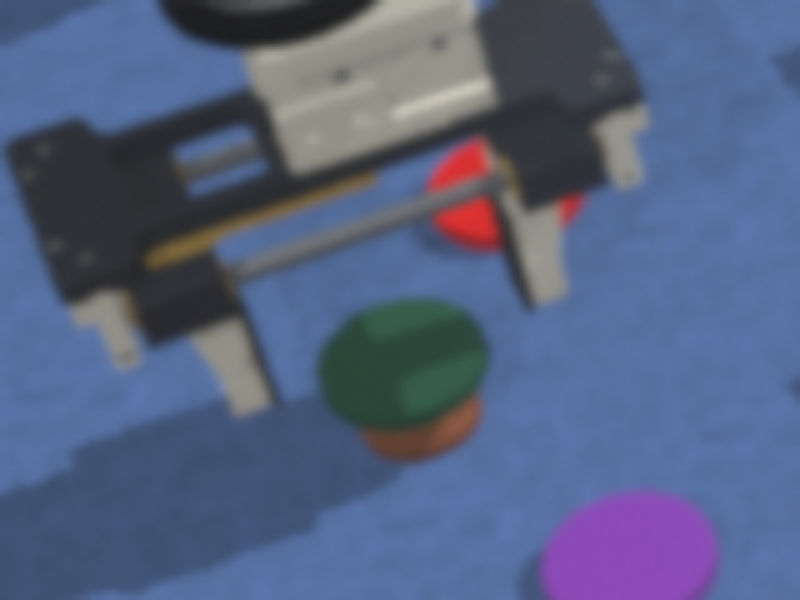

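```bash
python3 - <<'E'
from h import *
c=load('s2.png'); 
for X in [(.4592,-.2647,.0144),(.448,-.1775,.0144),(.4518,-.2213,.032),(.4592,-.2647,.0144+.02)]:
    p=proj(c,X); print(p,(p-[60,200])*5)
st=r.get_state(); print(st['joints'])
for z in(.0144,.034): print(onz(c,60+270/5,200+408/5,z),onz(c,60+530/5,200+303/5,z),onz(c,60+405/5,200+365/5,.030))
E
```

```text
[118.27572964 287.49852071] [291.37864822 437.49260356]
[165.94553199 269.63388387] [529.72765996 348.16941937]
[139.97657589 271.07711751] [399.88287947 355.38558757]
[115.44762104 279.8683341 ] [277.2381052  399.34167051]
[-3.64318639e+00  1.63557484e+01 -3.37476860e+01  1.42917246e-02
 -3.98213111e+01  1.01059773e+02]
[ 0.44189327 -0.26966416  0.0144    ] [ 0.42510756 -0.17273622  0.0144    ] [ 0.45515942 -0.2205156   0.03      ]
[ 0.46199744 -0.26769071  0.034     ] [ 0.44562336 -0.17313964  0.034     ] [ 0.45515942 -0.2205156   0.03      ]
```

```bash
python3 - <<'E'
from h import *
b=cap('scene','s3.png')['image'][200:320,60:220,::-1]
print(np.abs(b.astype(int)-load('s2.png')['image'][200:320,60:220,::-1]).max(), r.get_state()['tcp_pos'])
c=load('s1.png');st=(.4518,-.2166)
cv2.imwrite('pics/z5.png',cv2.resize(c['image'][150:310,20:220,::-1],(800,640)[:2])[:600])
for X in [(.457,-.2602,.0882),(.457,-.2602,.1072)]:
    p=proj(c,X); print(p,(p-[20,150])*4)
E
```

```text
15 [ 0.4541674  -0.22116465  0.03355811]
[109.985527   256.71382299] [359.942108   426.85529195]
[107.05906349 248.70653356] [348.23625395 394.82613424]
```

View pics/z5.png

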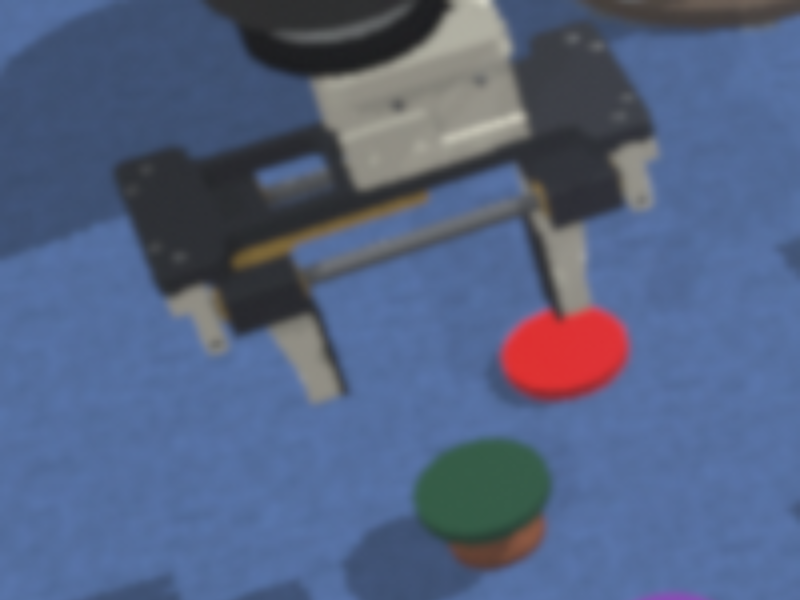

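jog_arm(
  steps=[
    [0.32,0,0,0,0],
    [0.32,0,0,0,0],
    [0.32,0,0,0,0],
    [0.32,0,0,0,0],
    [0.32,0,0,0,0],
  ],
  squeeze=5,
)

```text
time_s: 4.3
tcp_pos: [0.4535, -0.2211, 0.0329]
eef_rot: [-90.0, -0.0, -82.6]
contact_force: [0.6, 0.1, -0.1]
gripper_width: 0.0618
```

```bash
python3 - <<'E'
from h import *
print(r.get_state()['gripper_width'])
b=cap('scene','s4.png')['image'][200:320,60:220,::-1]
cv2.imwrite('pics/z6.png',cv2.resize(b,(800,600)))
E
```

```text
0.061833822715162315
```

View pics/z6.png

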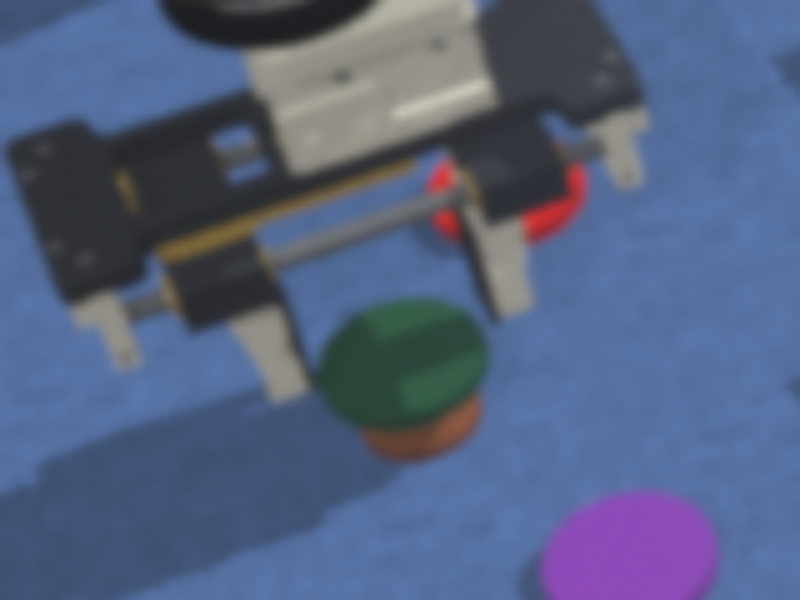

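```bash
python3 - <<'E'
from h import *
c=load('s4.png'); t=np.array([.4535,-.2211]); jx=np.array([.129,-.992]); jz=np.array([.992,.129])
for z in (.0139,.0329,.08):
  for sx in(.031,-.031):
    print(z,sx,[((proj(c,[*(t+jx*sx+jz*k),z])-[60,200])*5).round() for k in(-.0095,0.0095)])
for X in [(.47,.05),(.5,.1)]:pass
# body corners (193 along jaw, 78), bottom z=tcp+.047
for sx in(.0965,-.0965):
    print('body',[((proj(c,[*(t+jx*sx+jz*k),.080])-[60,200])*5).round() for k in(-.039,0.039)])
E
```

```text
0.0139 0.031 [array([320., 408.]), array([335., 442.])]
0.0139 -0.031 [array([487., 345.]), array([504., 378.])]
0.0329 0.031 [array([307., 371.]), array([322., 406.])]
0.0329 -0.031 [array([477., 309.]), array([494., 342.])]
0.08 0.031 [array([274., 278.]), array([289., 312.])]
0.08 -0.031 [array([449., 215.]), array([466., 248.])]
body [array([ 60., 292.]), array([116., 441.])]
body [array([599., 103.]), array([676., 234.])]
```

jog_arm(
  steps=[
    [0.1,0,0,0,0],
    [0.1,0,0.005,0,0],
    [0.1,0,0.005,0,0],
    [0.1,0,0.002,0,0],
    [0.1,0,0.001,0,0],
    [0.1,0,0.001,0,0],
    [0.1,0,0,0,0],
  ],
)

```text
time_s: 4.93
tcp_pos: [0.4534, -0.2211, 0.0185]
eef_rot: [-90.0, 0.0, -82.6]
contact_force: [-0.2, 1.0, 0.7]
gripper_width: 0.079
```

jog_arm(
  steps=[
    [0.1,0,0.001,0,0],
    [0.1,0,0.001,0,0],
    [0.1,0,0,0,0],
  ],
)

```text
time_s: 5.18
tcp_pos: [0.4535, -0.2211, 0.0167]
eef_rot: [-90.0, 0.0, -82.6]
contact_force: [-0.6, 0.6, 0.1]
gripper_width: 0.0789
```

```bash
python3 - <<'E'
from h import *
print(r.get_state()['contact_force'])
b=cap('scene','s5.png')['image'][200:320,60:220,::-1]
cv2.imwrite('pics/z7.png',cv2.resize(b,(800,600)))
E
```

```text
[-0.61201024  0.60671256  0.07233784]
```

View pics/z7.png

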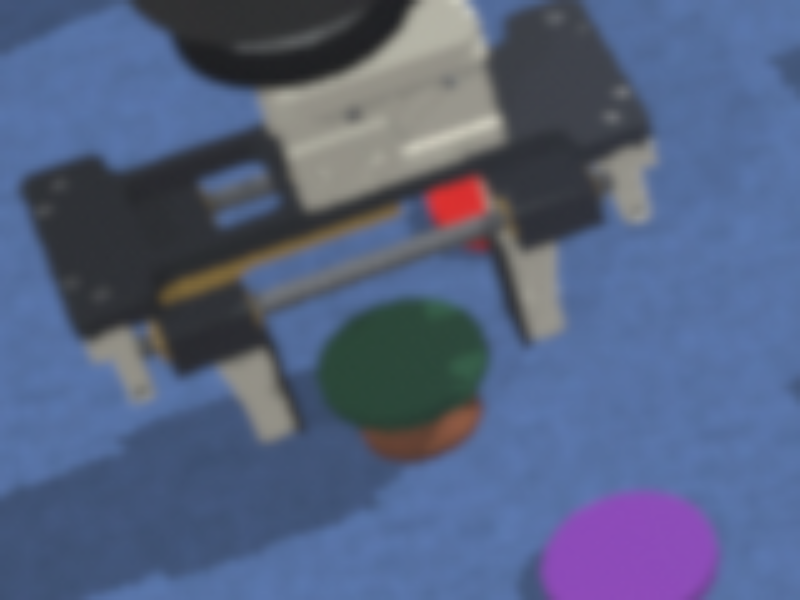

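jog_arm(
  steps=[
    [0.1,0,0.004,0,0],
    [0.1,0,0.003,0,0],
    [0.1,0,0.002,0,0],
    [0.1,0,0,0,0],
  ],
)

```text
time_s: 5.57
tcp_pos: [0.4531, -0.2211, 0.0071]
eef_rot: [-90.1, 0.0, -82.6]
contact_force: [0.6, -0.0, -0.4]
gripper_width: 0.0788
```

jog_arm(
  steps=[
    [0.1,0,0.001,0,0],
    [0.1,0,0.001,0,0],
    [0.1,0,0,0,0],
  ],
)

```text
time_s: 5.82
tcp_pos: [0.4534, -0.2211, 0.0056]
eef_rot: [-90.0, 0.0, -82.6]
contact_force: [-0.1, 0.2, 0.8]
gripper_width: 0.0785
```

jog_arm(
  steps=[
    [0.1,0,0.001,0,0],
    [0.1,0,0,0,0],
  ],
)

```text
time_s: 5.98
tcp_pos: [0.4535, -0.2211, 0.0047]
eef_rot: [-90.0, 0.0, -82.6]
contact_force: [-0.4, -0.5, -0.2]
gripper_width: 0.079
```

```bash
python3 - <<'E'
from h import *
b=cap('scene','s6.png')['image'][220:310,80:200,::-1]
cv2.imwrite('pics/z8.png',cv2.resize(b,(800,600),interpolation=cv2.INTER_CUBIC))
E
```

```text
(no output)
```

View pics/z8.png

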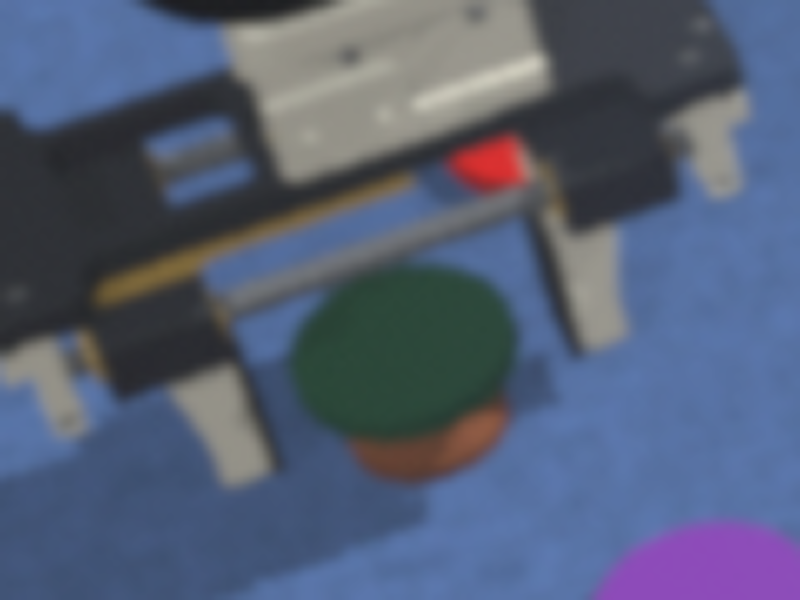

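jog_arm(
  steps=[
    [0.1,0,0.0015,0,0],
    [0.1,0,0.0015,0,0],
    [0.1,0,0,0,0],
  ],
)

```text
time_s: 6.28
tcp_pos: [0.4533, -0.2211, 0.0014]
eef_rot: [-90.0, 0.0, -82.6]
contact_force: [-0.1, 0.6, -0.1]
gripper_width: 0.0791
```

jog_arm(
  steps=[
    [0.1,0,0.001,0,0],
    [0.1,0,0.001,0,0],
    [0.1,0,0,0,0],
  ],
)

```text
time_s: 6.53
tcp_pos: [0.4534, -0.2211, -0.0004]
eef_rot: [-90.0, 0.0, -82.6]
contact_force: [0.1, 0.3, -0.0]
gripper_width: 0.0792
```

jog_arm(
  steps=[
    [0.1,0,0.001,0,0],
    [0.1,0,0.001,0,0],
    [0.1,0,0,0,0],
  ],
)

```text
time_s: 6.78
tcp_pos: [0.4534, -0.2211, -0.0024]
eef_rot: [-90.0, 0.0, -82.6]
contact_force: [0.3, -0.2, -0.7]
gripper_width: 0.0792
```

jog_arm(
  steps=[
    [0.1,0,0.001,0,0],
    [0.1,0,0.001,0,0],
    [0.1,0,0,0,0],
  ],
)

```text
time_s: 7.03
tcp_pos: [0.4534, -0.2211, -0.0044]
eef_rot: [-90.0, 0.0, -82.6]
contact_force: [0.1, 0.2, 0.2]
gripper_width: 0.0787
```

```bash
python3 - <<'E'
from h import *
b=cap('scene','s7.png')['image'][220:310,80:200,::-1]
cv2.imwrite('pics/z9.png',cv2.resize(b,(800,600),interpolation=cv2.INTER_CUBIC))
E
```

```text
(no output)
```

View pics/z9.png

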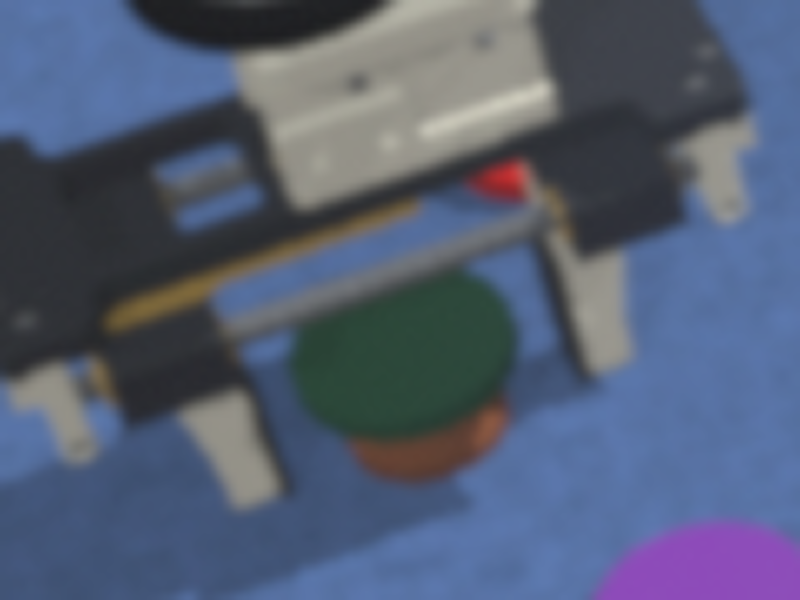

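jog_arm(
  steps=[
    [0.1,0,0.001,0,0],
    [0.1,0,0,0,0],
  ],
)

```text
time_s: 7.25
tcp_pos: [0.4534, -0.2211, -0.0054]
eef_rot: [-90.0, 0.0, -82.6]
contact_force: [0.3, -0.6, -0.5]
gripper_width: 0.0789
```

jog_arm(
  steps=[
    [0.1,0,0.001,0,0],
    [0.1,0,0,0,0],
  ],
)

```text
time_s: 7.42
tcp_pos: [0.4535, -0.2211, -0.0064]
eef_rot: [-90.0, 0.0, -82.6]
contact_force: [0.2, -0.1, -0.4]
gripper_width: 0.0789
```

jog_arm(
  steps=[
    [0.1,0,0.001,0,0],
    [0.1,0,0,0,0],
  ],
)

```text
time_s: 7.58
tcp_pos: [0.4534, -0.2211, -0.0074]
eef_rot: [-90.0, 0.0, -82.6]
contact_force: [0.2, 0.4, 0.2]
gripper_width: 0.0785
```

jog_arm(
  steps=[
    [0.1,0,0.001,0,0],
    [0.1,0,0,0,0],
  ],
)

```text
time_s: 7.75
tcp_pos: [0.4534, -0.2211, -0.0084]
eef_rot: [-90.0, 0.0, -82.6]
contact_force: [-0.5, -0.3, -1.0]
gripper_width: 0.0788
```

jog_arm(
  steps=[
    [0.1,0,0.001,0,0],
    [0.1,0,0,0,0],
  ],
)

```text
time_s: 7.92
tcp_pos: [0.4535, -0.2211, -0.0085]
eef_rot: [-90.0, -0.0, -82.6]
contact_force: [-2.0, 2.2, 10.4]
gripper_width: 0.0785
```

```bash
python3 - <<'E'
from h import *
b=cap('scene','s8.png')['image'][220:310,80:200,::-1]
cv2.imwrite('pics/z10.png',cv2.resize(b,(800,600),interpolation=cv2.INTER_CUBIC))
E
```

```text
(no output)
```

View pics/z10.png

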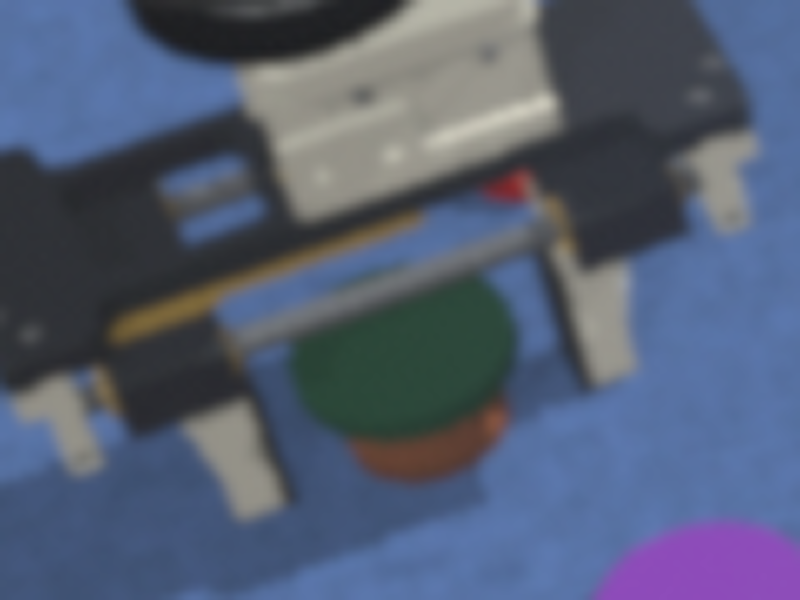

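Touched the table at reading z = -0.0085, so the true TCP height is the reading plus 27.5 mm. I'll check for a horizontal bias next, since the tips are now at z = 0.

```bash
python3 - <<'E'
from h import *
c=load('s8.png')
P=[onz(c,80+x/6.667-.4,220+y/6.667-.4,0.001) for x,y in [(240,520),(284,512),(590,385),(633,375)]]
t=np.array([.4535,-.2211]); jx=np.array([.129,-.992]); jz=np.array([.992,.129])
for p in P: print(p.round(4), 'tool x,z:',((p[:2]-t)@jx).round(4),((p[:2]-t)@jz).round(4))
E
```

```text
[ 0.4684 -0.274   0.001 ] tool x,z: 0.0544 0.0079
[ 0.47   -0.2627  0.001 ] tool x,z: 0.0434 0.011
[ 0.4552 -0.1776  0.001 ] tool x,z: -0.0429 0.0073
[ 0.456  -0.1659  0.001 ] tool x,z: -0.0545 0.0096
```

Horizontal is good, within about 1 mm, so it is only a z bias. I'll rise to true z of about 32 mm and grip.

jog_arm(
  steps=[
    [0.1,0,-0.007,0,0],
    [0.1,0,-0.007,-0.001,0],
    [0.2,0,0,0,0],
    [0.3,0,0,0,0],
    [0.4,0,0,0,0],
    [0.4,0,0,0,0],
    [0.4,0,0,0,0],
    [0.4,0,0,0,0],
  ],
  squeeze=8,
)

```text
time_s: 8.63
tcp_pos: [0.4524, -0.2212, 0.0046]
eef_rot: [-90.0, 0.0, -82.6]
contact_force: [-0.2, -0.2, 2.0]
gripper_width: 0.0596
```

jog_arm(
  steps=[
    [0.4,0,-0.005,0,0],
    [0.4,0,-0.01,0,0],
    [0.4,0,-0.01,0,0],
    [0.4,0,0,0,0],
  ],
)

```text
time_s: 8.97
tcp_pos: [0.4538, -0.2214, 0.0316]
eef_rot: [-89.8, -0.0, -82.6]
contact_force: [-0.2, -0.4, -0.1]
gripper_width: 0.0597
```

```bash
python3 - <<'E'
from h import *
b=cap('scene','s9.png')['image'][220:310,80:200,::-1]
cv2.imwrite('pics/z11.png',cv2.resize(b,(800,600),interpolation=cv2.INTER_CUBIC))
E
```

```text
(no output)
```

View pics/z11.png

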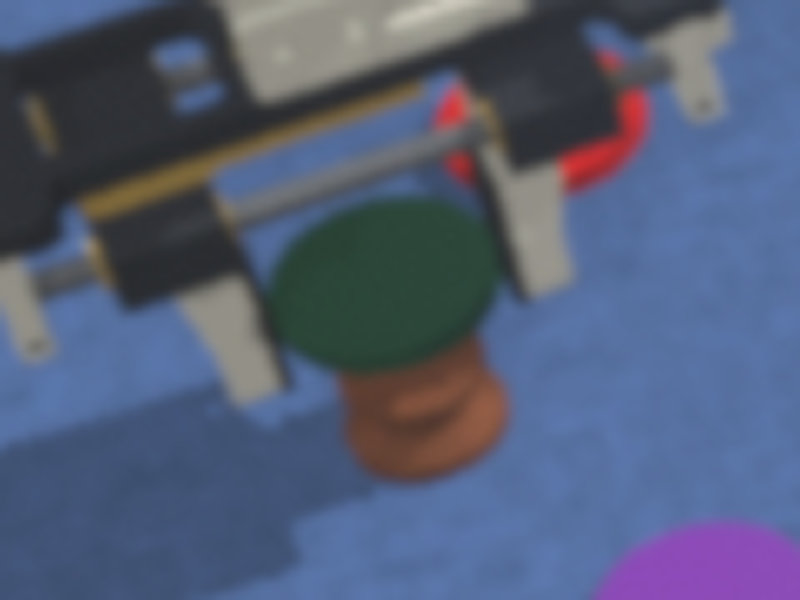

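jog_arm(
  steps=[
    [0.4,0,0,-0.02,0],
    [0.4,0,0,-0.02,0],
    [0.4,0,0,0,0],
    [0.4,0,0.01,0,0],
    [0.4,0,0.01,0,0],
    [0.4,0,0.004,0,0],
    [0.4,0,0,0,0],
  ],
)

```text
time_s: 9.6
tcp_pos: [0.4122, -0.2263, 0.0048]
eef_rot: [-90.1, 0.0, -82.6]
contact_force: [-0.2, -0.3, -1.1]
gripper_width: 0.06
```

jog_arm(
  steps=[
    [0.4,0,0.0015,0,0],
    [0.4,0,0.0015,0,0],
    [0.4,0,0.0015,0,0],
    [0.4,0,0,0,0],
  ],
)

```text
time_s: 9.93
tcp_pos: [0.4129, -0.2264, 0.0013]
eef_rot: [-90.0, -0.0, -82.6]
contact_force: [-0.8, -0.4, 0.8]
gripper_width: 0.0593
```

jog_arm(
  steps=[
    [0.4,0,0.0015,0,0],
    [0.4,0,0.0015,0,0],
    [0.4,0,0.001,0,0],
    [0.4,0,0,0,0],
  ],
)

```text
time_s: 10.27
tcp_pos: [0.4131, -0.2264, -0.0028]
eef_rot: [-90.0, -0.0, -82.6]
contact_force: [-0.4, -1.1, -0.2]
gripper_width: 0.0595
```

```bash
python3 - <<'E'
from h import *
b=cap('scene','s10.png')['image'][200:290,80:200,::-1]
cv2.imwrite('pics/z12.png',cv2.resize(b,(800,600),interpolation=cv2.INTER_CUBIC))
E
```

```text
(no output)
```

View pics/z12.png

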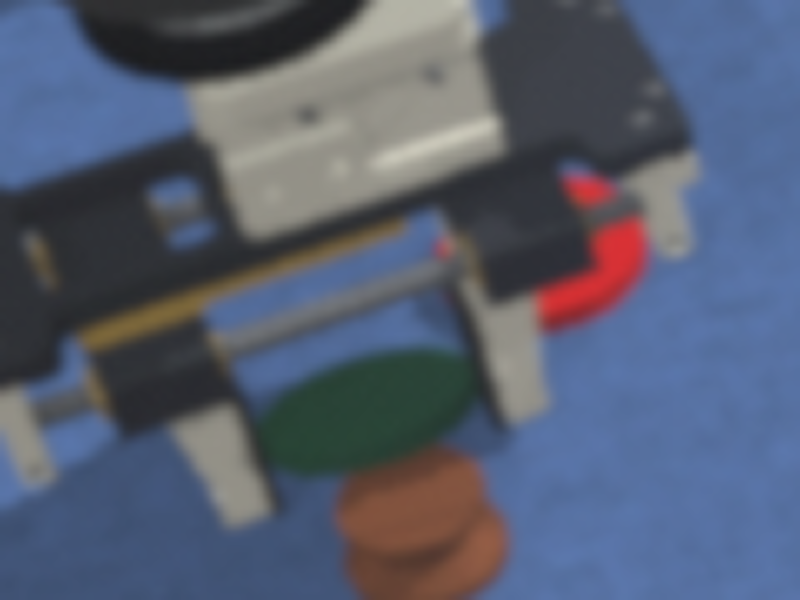

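The disc has pivoted in the grip: its far (-x) side is low, and the ellipse is clearly flattened. I'll measure the tilt and lift.

jog_arm(
  steps=[
    [0.4,0,-0.01,0,0],
    [0.4,0,-0.03,0,0],
    [0.4,0,-0.04,0,0],
    [0.4,0,-0.02,0,0],
    [0.4,0,0,0,0],
    [0.4,0,0,0,0],
  ],
)

```text
time_s: 10.82
tcp_pos: [0.4138, -0.2264, 0.0985]
eef_rot: [-89.8, -0.0, -82.6]
contact_force: [0.6, 0.5, -1.1]
gripper_width: 0.0595
```

```bash
cat >> h.py <<'E'
def tilt(f,box,T,zoom=None):
    c=load(f); x0,y0,x1,y1=box; im=c['image'][y0:y1,x0:x1]; h=cv2.cvtColor(im,cv2.COLOR_RGB2HSV)
    m=((h[...,0]>50)&(h[...,0]<95)&(h[...,1]>80)&(h[...,2]<130)).astype(np.uint8)
    k=max(cv2.findContours(m,0,1)[0],key=cv2.contourArea); e=cv2.fitEllipse(k); M=cv2.moments(k)
    u,v=M['m10']/M['m00']+x0,M['m01']/M['m00']+y0
    b=k[:,0,:]; print('cen',u,v,'ell',e,'bbox',cv2.boundingRect(k))
    jx=np.array([.129,-.992,0]); jz=np.array([.992,.129,0]); up=np.array([0,0,1])
    for th in np.arange(0,.55,.05):
        d=np.cos(th)*jz+np.sin(th)*up; n=-np.sin(th)*jz+np.cos(th)*up
        a=np.linspace(0,2*np.pi,100)
        pts=np.array([proj(c,np.array(T)+.03*np.cos(q)*d+.03*np.sin(q)*jx+w*n) for q in a for w in(-.004,.004)],np.float32)
        hl=cv2.convexHull(pts); print(round(th,2),'area',cv2.contourArea(hl).round(),'cen',hl[:,0].mean(0).round(1),'rows',hl[:,0,1].min().round(1),hl[:,0,1].max().round(1))
    print('meas area',m.sum(),cv2.contourArea(k))
E
python3 - <<'E'
from h import *
b=cap('scene','s11.png'); p=r.get_state()['tcp_pos']; print(p)
q=proj(b,[p[0],p[1],p[2]+.0235]).astype(int); print(q)
x0,y0=q-[60,45]
cv2.imwrite('pics/z13.png',cv2.resize(b['image'][y0:y0+90,x0:x0+120,::-1],(800,600),interpolation=cv2.INTER_CUBIC))
tilt('s11.png',(q[0]-25,q[1]-20,q[0]+25,q[1]+20),[p[0],p[1],p[2]+.0235])
E
```

```text
[ 0.41274041 -0.22621903  0.09729455]
[121 221]
cen 121.09420289855072 220.24893435635124 ell ((25.03880500793457, 19.26815414428711), (14.45219898223877, 34.763282775878906), 72.66828155517578) bbox (9, 11, 34, 18)Traceback (most recent call last):
  File "<stdin>", line 6, in <module>
  File "h.py", line 24, in tilt
    hl=cv2.convexHull(pts); print(round(th,2),'area',cv2.contourArea(hl).round(),'cen',hl[:,0].mean(0).round(1),'rows',hl[:,0,1].min().round(1),hl[:,0,1].max().round(1))
                                                     ^^^^^^^^^^^^^^^^^^^^^^^^^
AttributeError: 'float' object has no attribute 'round'
```

View pics/z13.png

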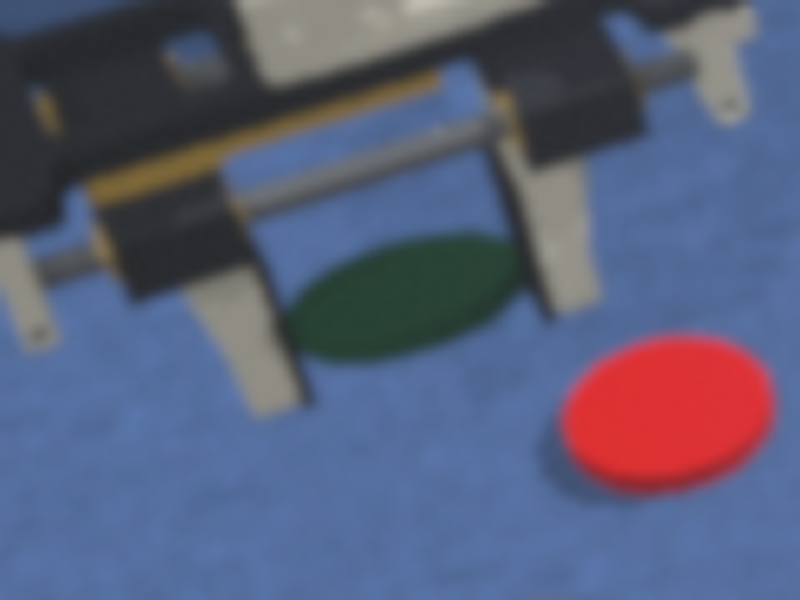

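```bash
python3 - <<'E'
s=open('h.py').read(); s=s[:s.index('def tilt')]; open('h.py','w').write(s)
E
python3 - <<'E'
from h import *
c=load('s11.png'); p=r.get_state()['tcp_pos']; print(p)
X=onz(c,121.09,220.25,.0975+.0235); print(X, (X[:2]-[.4130,-.2263])@np.array([.992,.129]),proj(c,[.4130,-.2263,.121]))
e=np.array([1.26172969,-0.18918775,0.81367638])-X; print(np.arctan2(e[2],e[:2]@np.array([.992,.129])))
E
```

```text
[ 0.41274041 -0.22621903  0.09729455]
[ 0.41067586 -0.22676369  0.121     ] -0.0023653584745709005 [121.57275503 221.01875014]
0.6842916098199491
```

jog_arm(
  steps=[
    [0.4,-0.02,0,0.009,0],
    [0.4,-0.036,0,0.009,0],
    [0.4,-0.036,0,0.009,0],
    [0.4,-0.038,0,0.009,0],
    [0.4,-0.038,0,0.009,0],
    [0.4,-0.038,0,0.009,0],
    [0.4,-0.038,0,0.009,0],
    [0.4,-0.038,0,0.009,0],
    [0.4,-0.038,0,0.009,0],
    [0.4,-0.038,0,0.009,0],
    [0.4,-0.038,0,0.009,0],
    [0.4,-0.022,0,0.01,0],
  ],
)

```text
time_s: 11.87
tcp_pos: [0.4662, 0.205, 0.0957]
eef_rot: [-90.1, -0.1, -82.5]
contact_force: [1.0, 0.4, -0.3]
gripper_width: 0.0598
```

jog_arm(
  steps=[
    [0.4,0,0,0,0],
    [0.4,0,0,0,0],
  ],
)

```text
time_s: 12.03
tcp_pos: [0.4662, 0.2028, 0.0953]
eef_rot: [-90.2, -0.1, -82.5]
contact_force: [-0.7, -1.6, -1.2]
gripper_width: 0.0595
```

```bash
python3 - <<'E'
from h import *
b=cap('scene','s12.png'); s=r.get_state(); p=s['tcp_pos']; print(p,s['eef_rot'],s['contact_force'])
print((np.array([.4672,.2026])-p[:2])@np.array([[.129,.992],[-.992,.129]]),proj(b,[p[0],p[1],p[2]+.0235]))
cv2.imwrite('pics/z14.png',cv2.resize(b['image'][140:260,300:460,::-1],(800,600),interpolation=cv2.INTER_CUBIC))
cv2.imwrite('pics/t12.png',cap('top','t12x.png')['image'][:,:,::-1])
E
```

```text
[0.46589328 0.201759   0.09545275] [-90.18084485  -0.113294   -82.5474316 ] [-0.49304396 -0.67536409 -0.75392156]
[-0.00066571  0.00140476] [361.89003913 180.10700801]
```

View pics/z14.png

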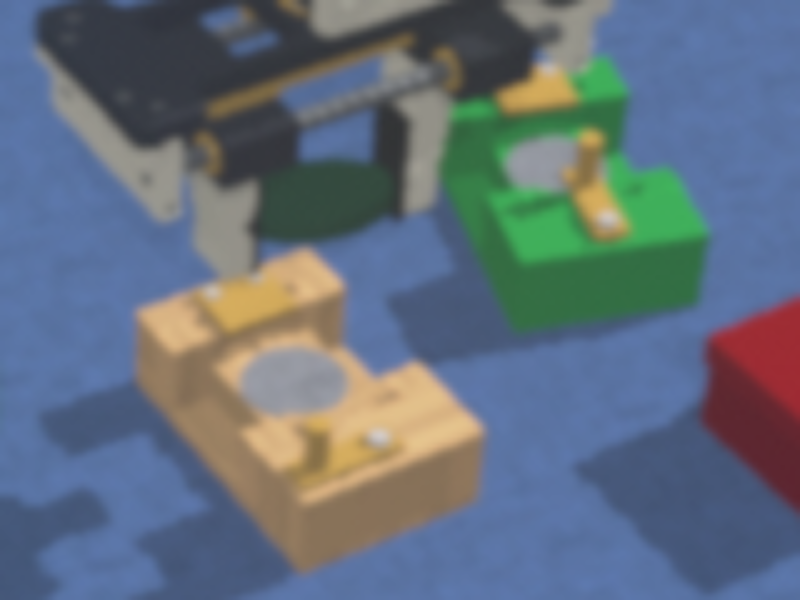

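View pics/t12.png

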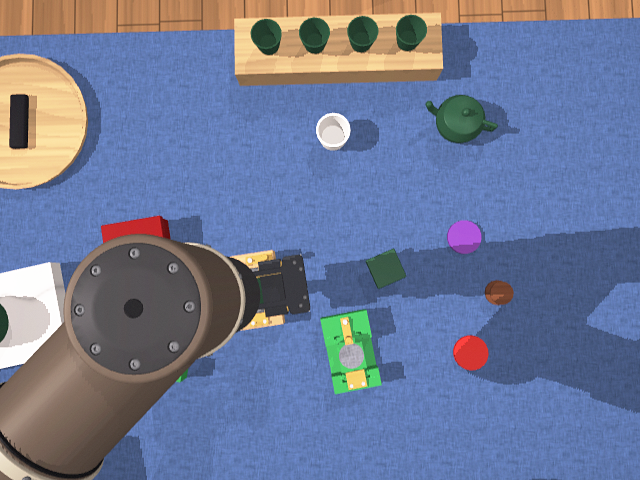

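```bash
python3 - <<'E'
from h import *
c=load('s12.png'); p=np.array([.4659,.2018,.0953])
jx=np.array([.129,-.992,0]); jz=np.array([.992,.129,0])
for dz in (.0085,):
  for sx in (.042,.030,-.030,-.042):
    print(sx,((proj(c,p+jx*sx+jz*.0095+[0,0,dz])-[300,140])*5).round(1))
h=cv2.cvtColor(c['image'],cv2.COLOR_RGB2HSV)[165:195,340:390]
m=((h[...,0]>50)&(h[...,0]<95)&(h[...,1]>80)&(h[...,2]<130)).astype(np.uint8)
n,l,st,ce=cv2.connectedComponentsWithStats(m); print(st,ce+[340,165])
E
```

```text
0.042 [224.  283.2]
0.03 [252.2 272.7]
-0.03 [389.9 221.4]
-0.042 [416.8 211.4]
[[   0    0   50   30 1486]
 [  48    4    2   11   14]] [[364.27119785 179.55181696]
 [388.78571429 174.        ]]
```

jog_arm(
  steps=[
    [0.4,0,0.02,0.001,0],
    [0.4,0,0.025,0,0],
    [0.4,0,0.015,0,0],
    [0.4,0,0,0,0],
    [0.4,0,0,0,0],
  ],
)

```text
time_s: 12.55
tcp_pos: [0.4674, 0.2008, 0.0367]
eef_rot: [-90.1, -0.1, -82.7]
contact_force: [0.4, 0.5, -1.2]
gripper_width: 0.0597
```

```bash
python3 - <<'E'
from h import *
c=cap('scene','s13.png'); s=r.get_state(); p=s['tcp_pos']; print(p,s['eef_rot'],s['contact_force'])
print((np.array([.4672,.2026])-p[:2])@np.array([[.129,.992],[-.992,.129]]))
cv2.imwrite('pics/z15.png',cv2.resize(c['image'][160:250,310:410,::-1],(666,600),interpolation=cv2.INTER_CUBIC))
jx=np.array([.129,-.992,0]); jz=np.array([.992,.129,0])
for sx in (.0545,.034,-.034,-.0545): print(sx,((proj(c,p+jx*sx+jz*.0095+[0,0,.0085])-[310,160])*6.66).round(1))
print(((proj(c,p+[0,0,.0235])-[310,160])*6.66).round(1))
E
```

```text
[0.46814275 0.20153504 0.03764232] [-9.00127443e+01 -2.80458256e-02 -8.26301319e+01] [ 0.76560453 -0.14339364 -0.29332007]
[-0.00117805 -0.00079783]
0.0545 [192.7 420.7]
0.034 [254.9 396.5]
-0.034 [455.9 318.5]
-0.0545 [514.9 295.6]
[340.7 298.6]
```

View pics/z15.png

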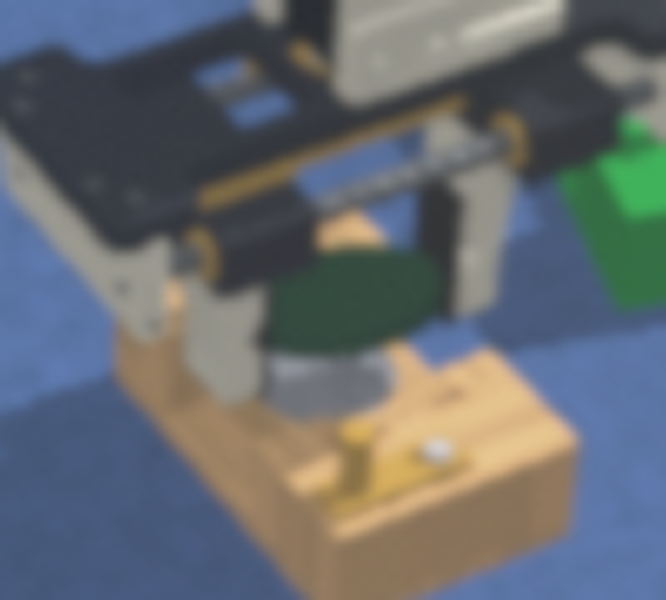

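jog_arm(
  steps=[
    [0.4,-0.0012,0.006,0,0],
    [0.4,0,0.006,0,0],
    [0.4,0,0.004,0,0],
    [0.4,0,0,0,0],
    [0.4,0,0,0,0],
  ],
)

```text
time_s: 13.02
tcp_pos: [0.4677, 0.2034, 0.0211]
eef_rot: [-90.0, -0.0, -82.6]
contact_force: [0.7, 0.2, -0.9]
gripper_width: 0.0596
```

```bash
cat > chk.py <<'E'
from h import *
import sys
n=sys.argv[1]
c=cap('scene',n+'.png'); s=r.get_state(); p=s['tcp_pos']; print(p,s['contact_force'],s['gripper_width'])
d=p[:2]-np.array([.4573,.2013]); jx=np.array([.129,-.992,0]); jz=np.array([.992,.129,0])
print('cx',d@jz[:2],'cy(tool x)',d@jx[:2],'cz',p[2]+.0235-.024)
cv2.imwrite('pics/%sz.png'%n,cv2.resize(c['image'][160:250,310:410,::-1],(666,600),interpolation=cv2.INTER_CUBIC))
E
python3 chk.py s14
```

```text
[0.46787723 0.20353602 0.02131352] [ 0.24552856  0.05473303 -1.49915673] 0.05984929805806187
cx 0.010781058520986049 cy(tool x) -0.0008536715837723816 cz 0.020813521749364024
```

View pics/s14z.png

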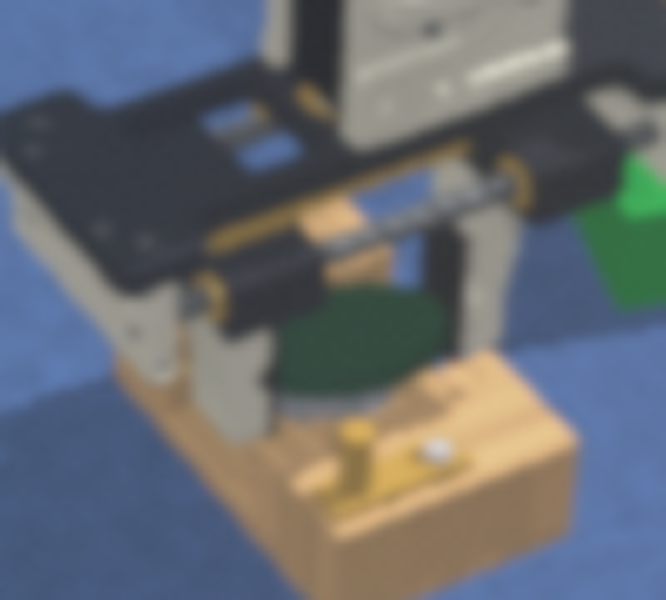

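jog_arm(
  steps=[
    [0.4,0.0005,0.0015,0,0],
    [0.4,0,0.0015,0,0],
    [0.4,0,0,-0.002,0],
    [0.4,0,0.0005,-0.002,0],
    [0.4,0,0.0005,-0.002,0],
    [0.4,0,0,0,0],
    [0.4,0,0,0,0],
  ],
)

```text
time_s: 13.65
tcp_pos: [0.4618, 0.2022, 0.0173]
eef_rot: [-90.0, 0.0, -82.6]
contact_force: [0.5, 0.0, 0.0]
gripper_width: 0.0594
```

```bash
python3 chk.py s15
```

```text
[0.46197782 0.20233773 0.01736088] [-0.11775959 -0.79088777 -0.47819761] 0.05970163931378051
cx 0.0047742674032805795 cy(tool x) -0.0004259868153340724 cz 0.016860879852956707
```

View pics/s15z.png

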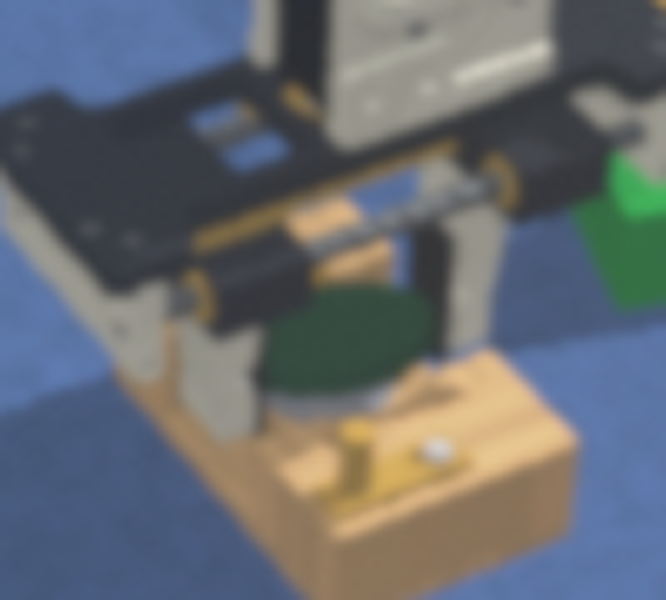

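jog_arm(
  steps=[
    [0.4,0,0.0005,-0.0015,0],
    [0.4,0,0.0005,-0.0015,0],
    [0.4,0,0.0005,-0.0015,0],
    [0.4,0,0,0,0],
    [0.4,0,0,0,0],
  ],
)

```text
time_s: 14.12
tcp_pos: [0.4574, 0.2016, 0.0157]
eef_rot: [-90.0, -0.0, -82.6]
contact_force: [1.0, -0.3, -1.7]
gripper_width: 0.0597
```

```bash
python3 chk.py s16
```

```text
[0.45750199 0.20167139 0.01576903] [-0.5796611  -0.18083566  0.14838349] 0.06006983214501921
cx 0.000248287254989573 cy(tool x) -0.00034236421132877864 cz 0.015269030103481823
```

View pics/s16z.png

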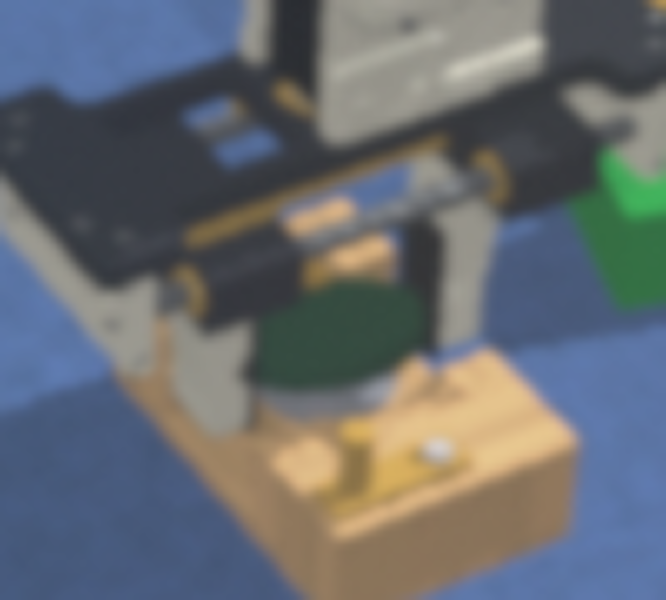

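jog_arm(
  steps=[
    [0.4,0,0.001,0,0],
    [0.4,0,0.001,0,0],
    [0.4,0,0.001,0,0],
    [0.4,0,0,0,0],
  ],
)

```text
time_s: 14.5
tcp_pos: [0.4576, 0.2017, 0.0126]
eef_rot: [-90.0, -0.0, -82.6]
contact_force: [0.1, 1.0, -0.9]
gripper_width: 0.0595
```

jog_arm(
  steps=[
    [0.4,0,0.001,0,0],
    [0.4,0,0.001,0,0],
    [0.4,0,0.001,0,0],
    [0.4,0,0,0,0],
  ],
)

```text
time_s: 14.83
tcp_pos: [0.4578, 0.2018, 0.0097]
eef_rot: [-90.0, 0.0, -82.6]
contact_force: [1.5, -0.3, 0.5]
gripper_width: 0.0595
```

```bash
python3 chk.py s17
```

```text
[0.45773926 0.20184287 0.00980359] [1.03236629 0.2387994  0.99081221] 0.059243391220690916
cx 0.0005057718908743256 cy(tool x) -0.0004818656522275207 cz 0.00930359054225837
```

View pics/s17z.png

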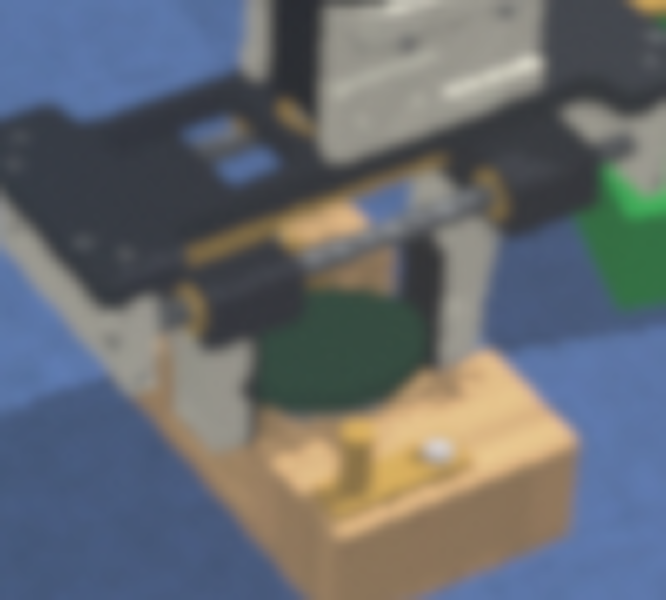

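The disc is levelling with forces near 1 N, so I'll continue.

jog_arm(
  steps=[
    [0.4,0,0.001,0,0],
    [0.4,0,0.001,0,0],
    [0.4,0,0.001,0,0],
    [0.4,0,0,0,0],
  ],
)

```text
time_s: 15.22
tcp_pos: [0.4574, 0.2016, 0.0065]
eef_rot: [-90.0, -0.0, -82.6]
contact_force: [1.4, 1.0, 0.5]
gripper_width: 0.0599
```

jog_arm(
  steps=[
    [0.4,0,0.001,0,0],
    [0.4,0,0,0,0],
  ],
)

```text
time_s: 15.38
tcp_pos: [0.4574, 0.2016, 0.0056]
eef_rot: [-90.0, -0.0, -82.6]
contact_force: [1.2, -0.0, 0.3]
gripper_width: 0.0597
```

```bash
python3 chk.py s18
```

```text
[0.45742885 0.20157828 0.00565983] [0.23089574 0.91128675 0.54753691] 0.05948398253435701
cx 0.00016371837490348508 cy(tool x) -0.00025943244097765834 cz 0.005159831106580831
```

View pics/s18z.png

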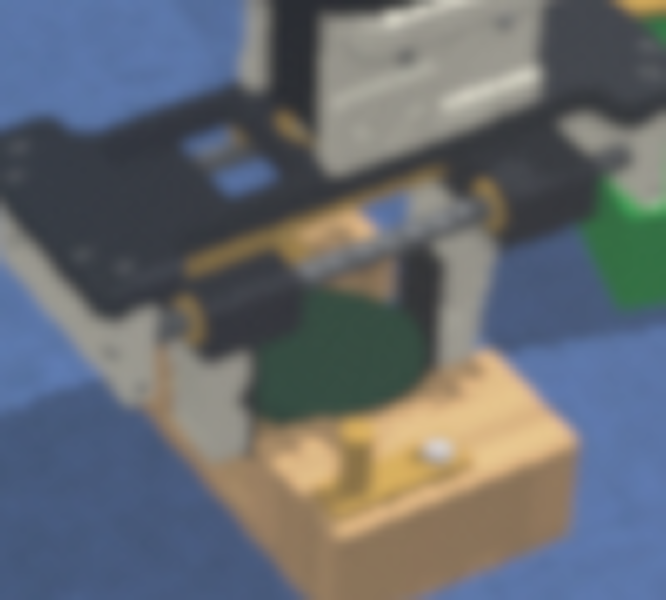

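jog_arm(
  steps=[
    [0.4,0,0.0005,0,0],
    [0.4,0,0.0005,0,0],
    [0.4,0,0,0,0],
  ],
)

```text
time_s: 15.68
tcp_pos: [0.4575, 0.2016, 0.0047]
eef_rot: [-90.0, -0.0, -82.6]
contact_force: [1.4, -0.7, 0.2]
gripper_width: 0.06
```

jog_arm(
  steps=[
    [0.3,0,0,0,0],
    [0.2,0,0,0,0],
    [0.15,0,0,0,0],
    [0.15,0,0,0,0],
    [0.15,0,-0.01,0,0],
    [0.15,0,-0.03,0,0],
    [0.15,0,-0.04,0,0],
    [0.15,0,-0.02,0,0],
    [0.15,0,0,0,0],
  ],
)

```text
time_s: 16.43
tcp_pos: [0.4599, 0.2035, 0.1097]
eef_rot: [-89.6, 0.2, -82.5]
contact_force: [0.7, 0.7, -0.1]
gripper_width: 0.0744
```

```bash
python3 chk.py s19; python3 - <<'E'
from h import *
c=cap('top','t19.png'); cv2.imwrite('pics/t19z.png',cv2.resize(c['image'][230:350,200:320,::-1],(600,600)))
E
```

```text
[0.45876632 0.20282809 0.10737562] [ 0.40457456  0.69902209 -0.09693446] 0.07478449021481945
cx 0.001651714461625791 cy(tool x) -0.0013267061965367055 cz 0.10687562335393111
```

View pics/s19z.png

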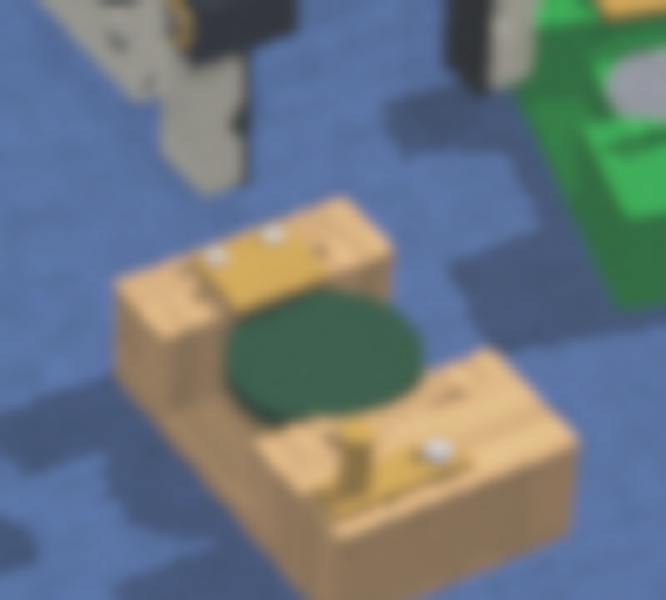

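```bash
python3 - <<'E'
from h import *
c=load('s19.png')
for z in (.028,.032): print(((proj(c,[.4573,.2013,z])-[310,160]+.4)*6.66).round(1))
h=cv2.cvtColor(c['image'],cv2.COLOR_RGB2HSV)
m=((h[...,0]>50)&(h[...,0]<95)&(h[...,1]>60)&(h[...,2]<130)).astype(np.uint8)
m[:195]=0;m[230:]=0;m[:,:335]=0;m[:,380:]=0
k=max(cv2.findContours(m,0,1)[0],key=cv2.contourArea)[:,0]
x,y,w,hh=cv2.boundingRect(k); print('disc bbox crop',(x-310)*6.66,(x+w-310)*6.66,(y-160)*6.66,(y+hh-160)*6.66)
# predicted extents of level seated disc rims
a=np.linspace(0,6.283,72)
for z in(.024,.032):
    P=np.array([proj(c,[.4573+.03*np.cos(q),.2013+.03*np.sin(q),z]) for q in a]); print(z,((P.min(0)-[310,160]+.4)*6.66).round(),((P.max(0)-[310,160]+.4)*6.66).round())
E
```

```text
[323.3 365.4]
[323.8 355.2]
disc bbox crop 233.1 426.24 293.04 419.58
0.024 [221. 309.] [425. 444.]
0.032 [221. 289.] [426. 424.]
```

View pics/t19z.png

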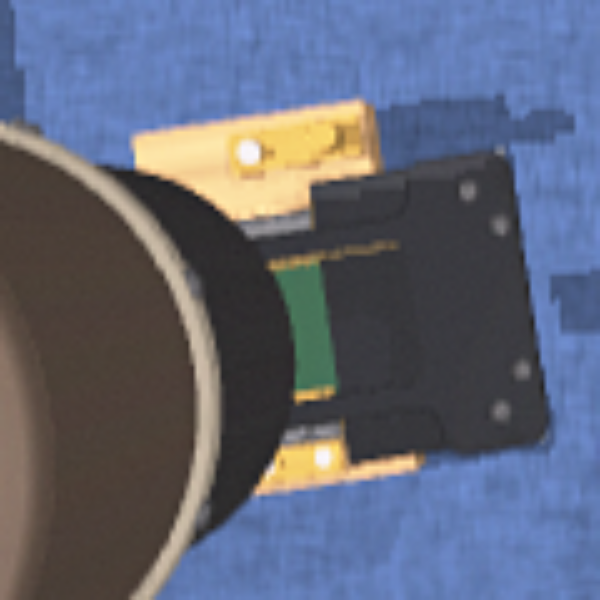

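The measured extents match a level disc at the seat. Next is the keeper: position over the knob with the jaws about 30 mm open.

jog_arm(
  steps=[
    [0.62,0.01,0,0.02,0],
    [0.62,0.01,0,0.02,0],
    [0.62,0.008,0,0.0206,0],
    [0.62,0,0.02,0,0],
    [0.62,0,0,0,0],
    [0.62,0,0,0,0],
    [0.62,0,0,0,0],
  ],
  squeeze=10,
)

```text
time_s: 17.12
tcp_pos: [0.5205, 0.1813, 0.0842]
eef_rot: [-90.1, -0.1, -82.6]
contact_force: [-0.4, 0.0, 0.1]
gripper_width: 0.0353
```

```bash
python3 chk.py s20
```

```text
[0.52080918 0.1817121  0.0848404 ] [-0.94924318 -0.28320509  0.6767239 ] 0.03444230341577249
cx 0.06047426450028175 cy(tool x) 0.027623878107972875 cz 0.08434040264145928
```

View pics/s20z.png

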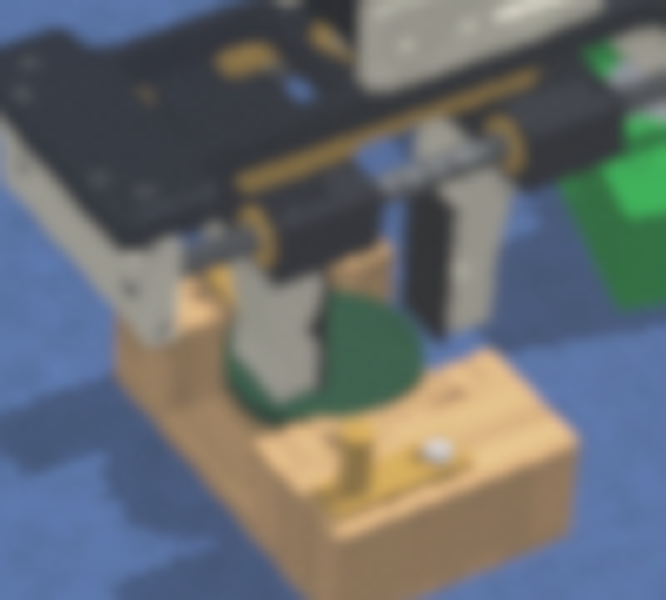

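jog_arm(
  steps=[
    [0.62,0,0.015,0,0],
    [0.62,0,0.015,0,0],
    [0.62,0,0.01,0,0],
    [0.62,0,0.0075,0,0],
    [0.62,0,0,0,0],
    [0.62,0,0,0,0],
  ],
)

```text
time_s: 17.67
tcp_pos: [0.5212, 0.1818, 0.0374]
eef_rot: [-90.0, -0.0, -82.6]
contact_force: [0.2, 0.7, 0.5]
gripper_width: 0.0334
```

```bash
python3 chk.py s21
```

```text
[0.52150875 0.18195497 0.03779398] [ 0.74422699 -1.23297079 -0.23406325] 0.033483875674625234
cx 0.06119957410561769 cy(tool x) 0.027473197732032703 cz 0.03729398015261748
```

View pics/s21z.png

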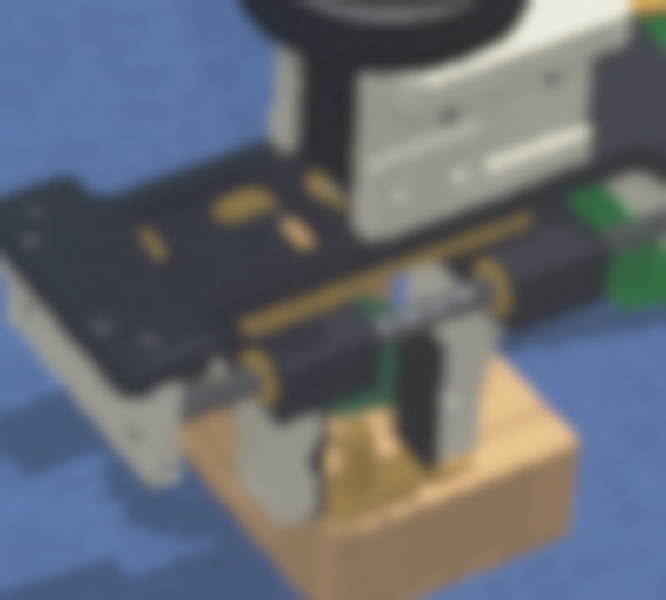

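The knob is between the fingers, so I'll close.

jog_arm(
  steps=[
    [0.8,0,0,0,0],
    [0.92,0,0,0,0],
    [0.92,0,0,0,0],
    [0.92,0,0,0,0],
    [0.92,0,0,0,0],
  ],
)

```text
time_s: 18.13
tcp_pos: [0.5212, 0.1811, 0.0376]
eef_rot: [-90.0, -0.0, -82.6]
contact_force: [0.1, -0.8, 2.4]
gripper_width: 0.0092
```

jog_arm(
  steps=[
    [0.92,-0.0002,0,-0.0036,0],
    [0.92,-0.0007,0,-0.0036,0],
    [0.92,-0.0011,0,-0.0035,0],
    [0.92,-0.0016,0,-0.0033,0],
    [0.92,-0.002,0,-0.003,0],
    [0.92,-0.0024,0,-0.0028,0],
    [0.92,0,0,0,0],
  ],
)

```text
time_s: 18.72
tcp_pos: [0.4988, 0.1849, 0.0373]
eef_rot: [-90.2, -0.2, -82.6]
contact_force: [-2.7, -7.6, 8.2]
gripper_width: 0.0094
```

```bash
python3 chk.py s22
```

```text
[0.49886216 0.18494666 0.03734482] [-3.75322326 -7.51417032  7.89764153] 0.009084569469706216
cx 0.03912007954221858 cy(tool x) 0.02158403509368598 cz 0.036844820354143805
```

View pics/s22z.png

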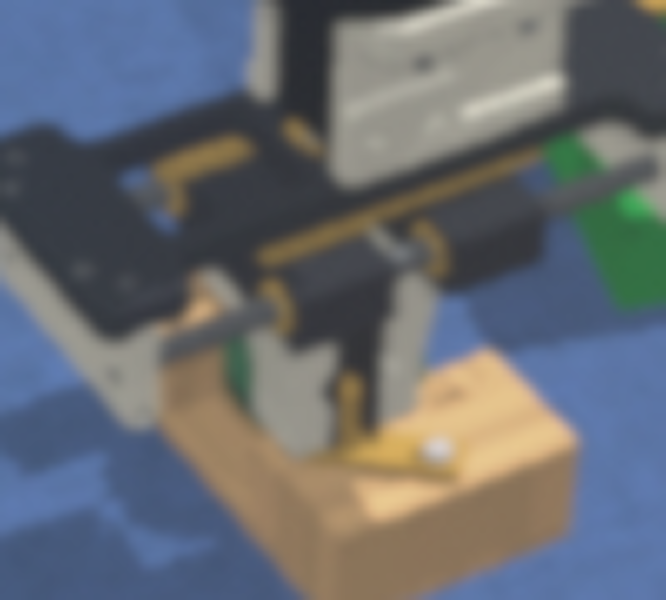

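jog_arm(
  steps=[
    [0.92,-0.0027,-0.001,-0.0015,0],
    [0.92,-0.0035,-0.001,-0.0016,0],
    [0.92,-0.0035,0,-0.0012,0],
    [0.92,-0.0034,0,-0.001,0],
    [0.92,-0.0036,0,-0.0006,0],
    [0.92,0,0,0,0],
  ],
)

```text
time_s: 19.27
tcp_pos: [0.4878, 0.1992, 0.0375]
eef_rot: [-90.5, -0.3, -82.7]
contact_force: [-10.0, -6.6, 2.6]
gripper_width: 0.0095
```

```bash
python3 chk.py s23
```

```text
[0.4878622  0.19918052 0.03755853] [-9.69950804 -5.44171175  2.39863487] 0.009405529278889223
cx 0.030044289347053117 cy(tool x) 0.006045044903954136 cz 0.037058533495400184
```

View pics/s23z.png

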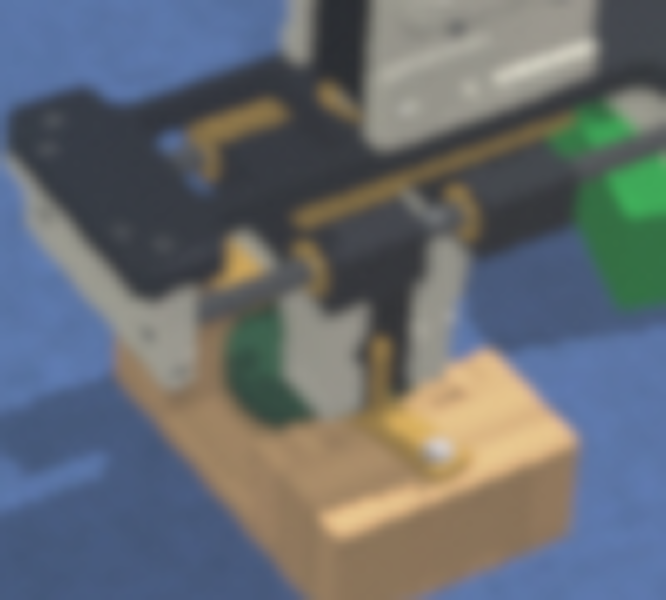

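jog_arm(
  steps=[
    [0.92,0,0,-0.002,0],
    [0.92,-0.001,0,-0.002,0],
    [0.92,-0.0015,0,-0.0005,0],
    [0.92,-0.0015,0,0,0],
    [0.92,-0.001,0,0,0],
    [0.92,0,0,0,0],
  ],
)

```text
time_s: 19.82
tcp_pos: [0.4857, 0.205, 0.0381]
eef_rot: [-90.2, -0.2, -82.6]
contact_force: [-0.1, -9.5, -9.3]
gripper_width: 0.0093
```

```bash
python3 chk.py s24
```

```text
[0.48571303 0.20499354 0.03813468] [-0.06549665 -8.80665325 -9.83338899] 0.009352975740620035
cx 0.028662189962260033 cy(tool x) 1.2938317352221304e-06 cz 0.03763468394391252
```

View pics/s24z.png

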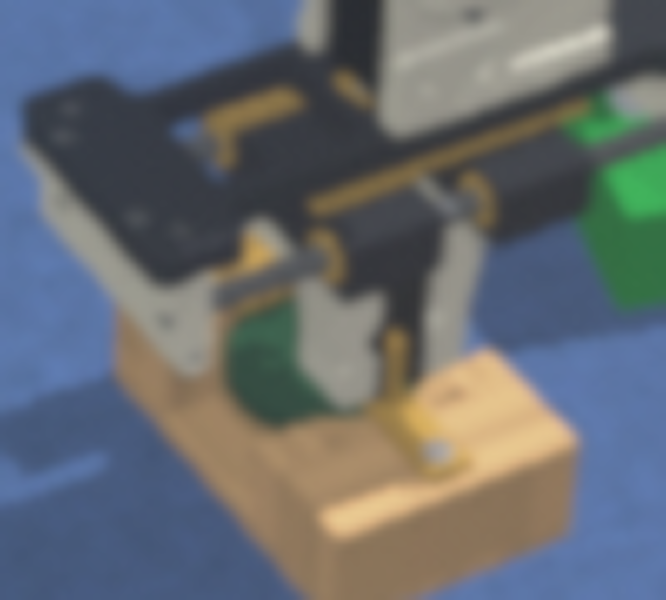

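jog_arm(
  steps=[
    [0.92,-0.001,0.0005,0,0],
    [0.92,-0.0005,0.0005,0,0],
    [0.92,0,0,0,0],
  ],
)

```text
time_s: 20.12
tcp_pos: [0.4856, 0.2052, 0.0378]
eef_rot: [-90.3, -0.3, -82.6]
contact_force: [-0.4, -16.3, 0.2]
gripper_width: 0.0096
```

At the stop: a 1.5 mm command moved it only 0.2 mm and the force rose. I'll relax, release, rise and clear away.

jog_arm(
  steps=[
    [0.92,0.0015,0,0,0],
    [0.8,0.001,0,0,0],
    [0.7,0,0,0,0],
    [0.65,0,0,0,0],
    [0.65,0,0,0,0],
    [0.65,0,-0.015,0,0],
    [0.65,0,-0.03,0,0],
    [0.65,0,-0.04,0,0],
    [0.65,0,-0.04,0,0],
    [0.65,0,-0.02,0,0],
    [0.65,0,0,0,0],
  ],
)

```text
time_s: 21.03
tcp_pos: [0.4906, 0.2086, 0.1896]
eef_rot: [-89.5, 0.3, -82.5]
contact_force: [0.2, 0.6, -0.8]
gripper_width: 0.0308
```

jog_arm(
  steps=[
    [0.65,0.03,0,0,0],
    [0.65,0.04,0,0,0],
    [0.65,0.04,0,0,0],
    [0.65,0.04,0,0,0],
    [0.65,0.04,0,0,0],
    [0.65,0.04,0,0,0],
    [0.65,0.04,0,0,0],
    [0.65,0.02,0,0,0],
    [0.65,0,0,0,0],
    [0.65,0,0,0,0],
  ],
)

```text
time_s: 21.87
tcp_pos: [0.5252, -0.0822, 0.1831]
eef_rot: [-90.0, 0.0, -82.7]
contact_force: [-0.3, 0.4, -0.4]
gripper_width: 0.0311
```

```bash
python3 chk.py s25;  python3 - <<'E'
from h import *
c=cap('top','t25.png'); cv2.imwrite('pics/t25z.png',cv2.resize(c['image'][240:340,215:305,::-1],(540,600),interpolation=cv2.INTER_CUBIC))
E
```

```text
[ 0.52520815 -0.08138769  0.18321986] [-0.26585488  1.39939071 -0.74262921] 0.03064346069133878
cx 0.030898168612988563 cy(tool x) 0.2891863397181005 cz 0.18271985791495748
```

View pics/s25z.png

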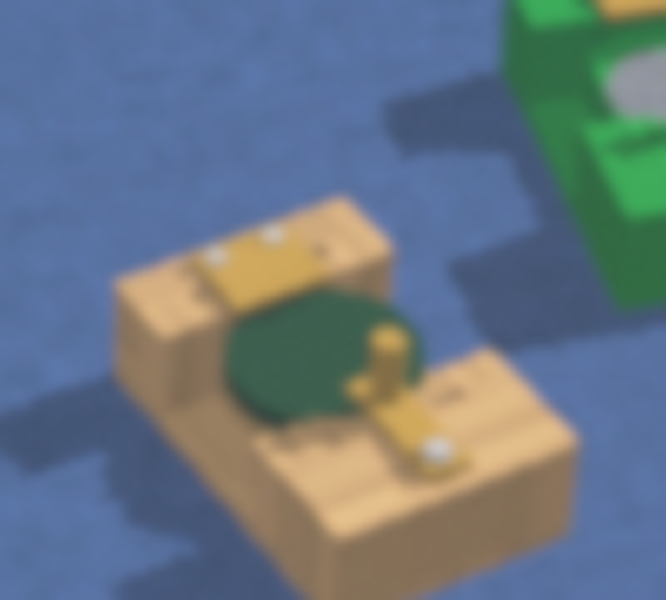

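View pics/t25z.png

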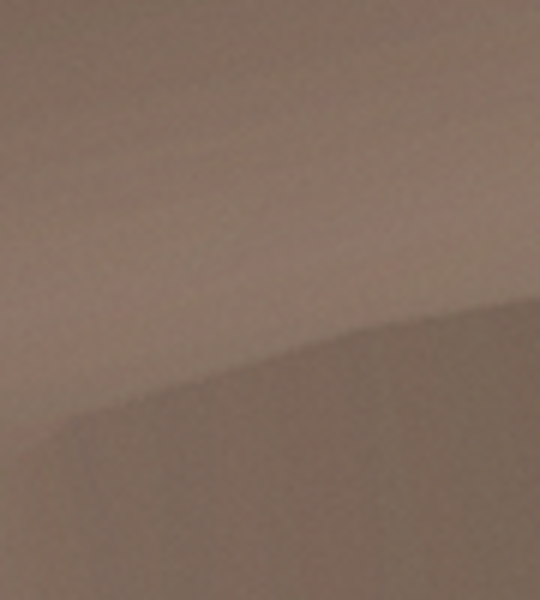

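View pics/t25.png

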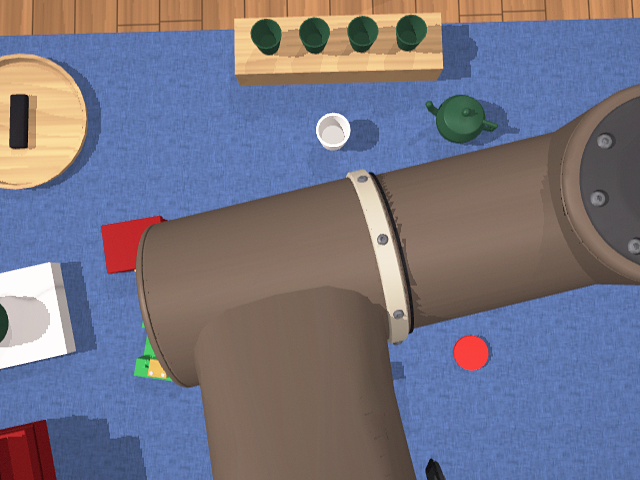

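The scene view shows the keeper over the disc edge: tab end at (355,385) and knob at (388,360) in the crop. I'll quantify the angle.

```bash
python3 - <<'E'
from h import *
c=load('s25.png')
S=lambda x,y,z:onz(c,310+x/6.66-.4,160+y/6.66-.4,z)[:2]
piv=S(437,450,.042)
for n,q in [('knobtop',S(389,334,.063)),('knobfoot',S(389,398,.041)),('tabend',S(360,380,.040))]:
    d=q-piv; a=np.degrees(np.arctan2(-d[1],-d[0])); print(n,q.round(4),'len',np.hypot(*d).round(4),'keeper rad',np.radians(a-7.4).round(3))
E
```

```text
knobtop [0.488  0.2066] len 0.0289 keeper rad -0.041
knobfoot [0.4906 0.2064] len 0.0263 keeper rad -0.025
tabend [0.4794 0.2025] len 0.0379 keeper rad 0.047
```

Keeper angle is about 0 (±0.05 rad), the medallion is seated and level, and the arm is clear. Handing in.

```bash
python3 -c "
from plant import r
print(r.close_job())"
```

```text
the job is handed in; nothing more can be done
None
```

I mounted the medallion in the wooden block, swung the keeper to its stop and handed the job in at about 22 s. My last checks agreed with a good result, but hand-in reports no verdict.

**What I did:** I gripped the disc by its rim and tilted it in the grip to about 0.37–0.39 rad by pressing one side on the stand's edge. I then slid it in under the lip and lowered it until it levelled. After that I swung the keeper by its knob.

**Last checks:**
- **Medallion:** after release, its outline in the scene camera matched a level disc at the seat to about 2 mm. Wrist force stayed under about 2 N while it went in.
- **Keeper:** it would not move further when pushed. Its angle in the picture came out between -0.04 and +0.05 rad.
- **Bystanders:** I went near none of them, and those visible in the last pictures look unmoved. The arm hid the plaque and most of the gift box in the last top view.

**What disagreed or went wrong:**
- **TCP height:** the reported value was about 27.5 mm too low. I found this by touching the table lightly (about 10 N), and worked from the corrected height.
- **Keeper swing:** I corrected once in the wrong direction, which put about 12 N sideways on the knob. At the stop the push reached about 16 N.
- **Top view:** the arm hid the block at the end, so the final check rests on the scene camera only.

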